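Load the long board tray on its rail and lock it with the bent bar

ROBOT

A 6-joint arm with a two-finger parallel gripper is mounted at the origin on the work surface. World frame = base frame: x ahead of the robot, y to its left, z up, the work surface at z = 0. Lengths are in m, angles in degrees, forces in N, time in s.
With the tool pointing down it reaches from about 0.4 to 0.825 m from the base axis. Payload 7 kg.
Tool frame: the origin (TCP) lies at the very end of the fingers, on their centre line; the grasp point (between the pads) lies 19 mm behind it (tcp_to_grasp is the distance from the TCP to the grasp point, in m); z points along the fingers, y is the line along which they close (so a half turn about z gives the same grasp; the last joint's range is limited). The gripper opens to 85 mm and grips with 20 to 120 N. Pads are 22 mm wide; open, the fingers measure 114 mm over their backs; the gripper's body (76 mm by 85 mm) begins 54 mm behind the grasp point. The pads swing forward as they close: fully open they stand 13 mm farther back than shut.
Start: joints at [86.637, 20.546, 0.682, 0, -70.136, -16.507], TCP at [0.229, 0.635, 0.231] pointing down, gripper open.
Joint ranges: [-176.03, 176.03], [-82.01, 121.73], [-58.28, 71.71], [-173.87, 95.51], [-174.79, -0.11], [-173.66, 173.66]. Speed limits (degrees/s): [136.94, 136.94, 172.46, 180, 180, 180].

INTERFACE

Orientations are given as [roll, pitch, yaw] about the fixed x, y, z axes, in that order (R = Rz(yaw) Ry(pitch) Rx(roll)).
In Python, from rig import observe, capture, close_job, spot_in, mark_of, tcp_to_grasp gives the robot as it stands.
- The arm moves only by the shell command python3 -m crank 'ROWS' [FORCE]. ROWS is JSON, a list of rows, each an object with "linear": the shift along the world's x, y, z as a fraction of full scale, a list of three; "yaw": the turn about the world's z as a fraction of full scale; "fingers": the opening, from -1 (shut) to 1 (fully open). A call has exactly 10 rows; each row is the pose to reach, as a shift and turn from the pose commanded when the call began; what a row does not reach only later rows make up. Full scale, the value 1, is 60 cm for a shift and 1.5 rad for a turn. A row lasts 1/10 s, in which the tool goes at most 50 mm and 8.59 degrees, less where a joint would pass 70% of its speed; a pose out of reach is approached as far as the arm can. A call with a number of a shift or a turn outside -1 to 1 is refused whole. A call with a gripper value outside its range is refused whole. The fingers move at their own pace and stop on an object; FORCE is the grip in N (left out, the last holds). Time passes only in rows, so rows that repeat a pose let the fingers close, or fill a call up. It gives the time, the measured TCP pose, the force, the opening and the grip force at its end, in the units of the state.
- observe(): the state, without advancing time (a new reading comes with each control period).
- capture(name): name is "scene" or "top" or "wrist"; returns a dict with "image" (420x560x3 uint8, blue, green, red), "mtx" (3x3 intrinsics, pixels), "T" (4x4, takes a point from camera to world coordinates); the wrist camera has in their place "hand_eye" (4x4, takes a point from camera to tool coordinates, whose origin is the TCP and whose axes are the flange's). Camera axes: x right, y up, looking along -z (the intrinsics and any distortion apply to the point x, -y, -z); pixel columns grow to the right and rows downward; lengths in m; the calibration is good to about 2 mm. The wrist camera is an equidistant fisheye: a pixel r from the principal point sees the ray r / f radians off the axis. A picture is of the moment at which its call begins: read the wrist's pose just before it. There is no depth.
- close_job(): hands the job in; it is judged then, once.
Trained networks look in a picture, given as the dict that the camera call returned (one of the last four; its "shot" number tells which), for a name from the list of things; names that differ only in an ending like _2 or _b are one class to them, and where a whole thing is asked for, a point or a joint stands for the part that bears it (a point fixed in the world has none). Each returns a list of dicts, best first, with "score" (0 to 1); they miss things now and then, are a little off and sometimes report something else, mostly with a low value. They report only what shows in the picture. A call takes as long as a camera call. They do not tell look-alikes from the thing itself.
- spot_in(target, picture): "pixel" ([column, row] in pixels, amid what is visible of it).
- mark_of(target, picture): "pixel" ([column, row] in pixels: a listed point, or the origin of a listed thing).
The state is a dict: "clock": time; "qpos": joint angles; "dq": joint speeds; "joint_efforts": joint torques, N m; "ee_pos": TCP position; "orientation": TCP orientation; "force": force on the tool from outside, world axes, zero at the start; "wrist_torque": the same for the moment, N m; "gripper_width": finger opening in m; "finger_force": force on a finger pad.
Only numpy, scipy, OpenCV 4.12 (cv2) and the standard library are available. Lean on these libraries where they do the work, as an engineer would, in place of code of your own. Each camera call takes 0.05 s, during which the arm holds its last target. There are 200 camera calls.

TASK

Push the long black board tray along its rail until it is fully home against the end stop, keeping it down on the rail; it binds unless it is pushed on its centre line. Then lay the bent bar so that both of its legs rest right down in the two slotted posts, its middle across the back of the tray so that it cannot slide out. Last of all, throw the lever of the switch box all the way over to its other side, and leave the other things on the bench where they are.

Things in the scene. Friction and masses are not known exactly. Their poses are not given: they have to be found in the camera images.
- station: Fixed aluminium loading station: base plate 400 x 150 x 8 mm, x = -160 to +240. Origin at bench level; x axis = direction in which the tray is pushed, y to its left, z up. A steel rail 16 mm wide, top 20 mm above the bench, runs along y = 0. Two slotted posts 55 mm high stand at x = -32, y = +96 and -96 mm, with 160 mm free between them for the tray.
- notch_left (a point): Middle of the slot's floor in the left (+y) post, 35 mm above the bench. The slot is 18 mm wide, 20 mm deep, 24 mm long, open above and at both ends. It runs in the direction of the bar's left leg: outwards and 30 degrees back, towards the station's -x. Axes as the station's.
- notch_right (a point): The same in the right (-y) post, mirror image.
- tray: Loose long black open tray, 180 (x) x 136 mm, about 0.7 kg, with dividers, small green boards and a bright strip across each end. Origin under its centre, 8 mm above the bench; x along it, in the push direction; walls rise to 48 mm above the bench. Home = front wall flat on the end stop (a block 66 mm high across the plate), origin at x = 110 mm in the station's frame; it starts 80 to 140 mm short.
- tray_shoes (a point): Point at the tray's underside 50 mm behind its centre, between its one pair of rubber shoes (36 mm long), which straddle the rail with 1.5 mm play a side. Pushed on its boss the tray slides with 4 to 9 N. Pushed well off the boss (by about 25 mm or more) it cocks and the shoes jam on the rail, harder the harder it is pushed; then back off and push on the boss.
- tray_rear (a point): Rearmost point of the tray's push boss, 38 mm above the bench: an upright half-round aluminium boss 14 mm wide in the middle of the flat, smooth, slippery rear (-x) end wall, standing out 7 mm from it. Boss and wall reach from 26 to 48 mm above the bench.
- bar: Loose bent steel bar, 0.22 kg, 10 mm wide, 16 mm tall, lying on the bench: a straight middle 70 mm long and at each end a leg 95 mm long bent back 30 degrees (span 235 mm). Origin under the middle of the straight part; y along it, legs trail to -x, z up. In place its axes agree with the station's and its origin is at x = 3, y = 0, z = 35 mm there, 5 mm clear behind the home tray's push boss.
- bar_grip (a point): Point to take the bar by, 40 mm above the bar's underside: in an upright black grip 12 mm (bar's x) x 26 mm (y) standing on the middle of the bar, reaching from 16 to 52 mm above its underside.
- leg_left (a point): Point on the underside of the bar's left (+y) leg, 70 mm from the bend; it belongs at notch_left.
- leg_right (a point): The same on the right (-y) leg; it belongs at notch_right.
- start_lever_base: Fixed grey switch box, 70 x 50 mm and 25 mm high, left or right of the station. Origin under its centre; its x axis is the direction in which the lever is thrown.
- start_lever (a joint): Angle of the switch box's lever, about an axis along the box's y, 22 mm above the bench: 0 leaning to the box's -x by 0.5 rad, 1.0 rad thrown right over to its +x. It moves easily (about 1 N at its knob) and stays where it is left.
- start_lever_tip (a point): Centre of the round black knob, 26 mm diameter, on the lever's end, 80 mm from the lever's axis (the knob is about 92 mm above the bench at both ends of the swing, 102 mm upright).
- spool: Bystander: standing white wire spool, 60 mm across, 52 mm high. Leave alone.
- flux_bottle: Bystander: white bottle, 52 mm across, 120 mm high. Leave alone.
- driver: Bystander: screwdriver lying on the bench. Leave alone.
- part_bin: Bystander: small blue divided bin, 90 x 130 x 35 mm. Leave alone.
Not all that is in view belongs to the job. There is more than one size of the tray; the one meant has the size given above.

How it is judged:
By the outcome, as a careful person would: the job done as asked, in the order asked, and still so for the second after the job is handed in, with the robot touching nothing.
It also fails if it takes over 67 s, if anything falls off the work surface, if the arm or the gripper's body presses on something with over 40 N, if the wrist force passes 120 N, or if a joint passes its speed limit or range.

## Working session

There is one attempt and no reset: what is moved stays moved. The work goes in short steps, Python scripts to look and compute and a shell command to move; the robot and the scene stay as the last step left them, time stands still between calls to the robot, and variables do not carry over. Pictures are saved under pics/ and viewed, at most 10 in all, crops included, and the job is handed in when it is done.

```bash
mkdir -p pics; cat > h.py <<'E'
import numpy as np, cv2
from rig import observe, capture, spot_in, mark_of, tcp_to_grasp
from scipy.spatial.transform import Rotation as Ro
def ray(p,px,st=None):
    K=np.array(p["mtx"]); x=(px[0]-K[0,2])/K[0,0]; y=(px[1]-K[1,2])/K[1,1]
    if "T" in p:
        d=np.array([x,-y,-1.]); T=np.array(p["T"])
    else:
        r=np.hypot(x,y); s=np.sin(r)/max(r,1e-9); d=np.array([x*s,-y*s,-np.cos(r)])
        W=np.eye(4); W[:3,:3]=Ro.from_euler('xyz',st["orientation"],degrees=True).as_matrix(); W[:3,3]=st["ee_pos"]
        T=W@np.array(p["hand_eye"])
    return T[:3,3], T[:3,:3]@d
def at(p,px,z,st=None):
    o,d=ray(p,px,st); return o+d*(z-o[2])/d[2]
Z=dict(station=0,notch_left=.035,notch_right=.035,tray=.008,tray_shoes=.008,tray_rear=.038,bar=0,bar_grip=.04,leg_left=0,leg_right=0,start_lever_base=0,start_lever_tip=.092,spool=0,flux_bottle=0,driver=0,part_bin=0)
def look(cam,names,zs={}):
    st=observe(); p=capture(cam)
    for n in names:
        for m in mark_of(n,p)[:3]:
            print(cam,n,round(m["score"],2),np.round(m["pixel"],1),np.round(at(p,m["pixel"],zs.get(n,Z[n]),st)*1000,1))
    return p
E
python3 - <<'E'
from h import *
s=observe();print(s)
for c in("top","scene"):
    p=look(c,list(Z)); print(p.get("mtx"),p.keys()); cv2.imwrite(f"pics/{c}.png",p["image"])
E
```

```text
{'clock': 0.0, 'qpos': array([ 8.66368938e+01,  2.05913996e+01,  6.33255535e-01, -1.91003964e-02,
       -7.01373126e+01, -1.65067670e+01]), 'dq': array([-0.00173989, -0.12182642, -0.0657501 , -0.0439629 , -0.10513534,
       -0.10170086]), 'joint_efforts': array([-5.17078297e-04, -5.83321238e+01,  2.93419951e+01,  6.93677455e+00,
       -5.73872196e-03, -9.09534720e-06]), 'ee_pos': array([0.22929038, 0.63433833, 0.23036337]), 'orientation': array([ 1.79903375e+02, -9.90891270e-03, -1.98763695e+01]), 'force': array([-0.02389511,  0.5370826 ,  0.06460837]), 'wrist_torque': array([-0.01086909, -0.01331485, -0.08677784]), 'finger_force': 0.0, 'gripper_width': 0.08512492841119888}
top station 0.72 [177.8 132. ] [746.6 298.9   0. ]
top notch_left 0.88 [242.5 174.2] [611.  100.3  35. ]
top notch_left 0.33 [384.4 200.4] [ 533.1 -307.1   35. ]
top notch_right 0.89 [310.6 173. ] [613.6 -96.2  35. ]
top notch_right 0.3 [443.6 184.7] [ 577.8 -478.6   35. ]
top tray 0.93 [274.2 164.6] [644.3   9.3   8. ]
top tray 0.88 [272.2 266.4] [345.  16.   8.]
top tray 0.82 [151.2 296.5] [260.4 365.3   8. ]
[... 2157 characters left out ...]
9.5] [585.9 120.    0. ]
scene start_lever_base 0.58 [348.5 200. ] [548.3 303.2   0. ]
scene start_lever_tip 0.39 [344.2 179.4] [526.4 291.8  92. ]
scene spool 0.6 [391.8 181.7] [587.6 502.4   0. ]
scene flux_bottle 0.56 [168.3 332.2] [ 587.5 -490.7    0. ]
scene driver 0.74 [244.7 327.2] [ 719.4 -315.8    0. ]
scene driver 0.17 [347.1 200.6] [547.1 296.9   0. ]
scene part_bin 0.72 [392.8 228. ] [747.7 313.5   0. ]
scene part_bin 0.52 [208.3 281.4] [ 513.9 -299.8    0. ]
scene part_bin 0.34 [213.6 289.5] [ 550.4 -305.5    0. ]
[[477.03321061   0.         279.38316462]
 [  0.         477.03321061 213.79158464]
 [  0.           0.           1.        ]] dict_keys(['image', 'mtx', 'T', 'shot'])
```

View pics/top.png

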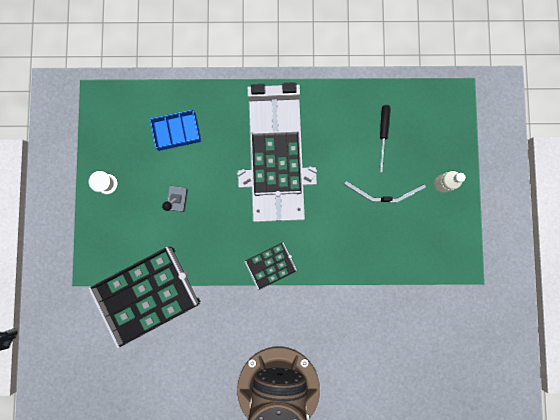

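View pics/scene.png

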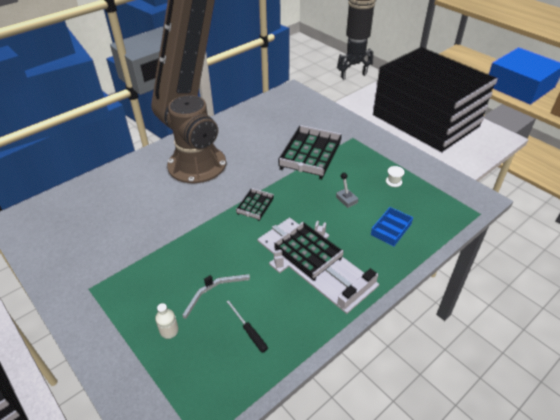

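The top view shows the right tray on the rail at (275,164), with its rear end facing the robot. The bar's grip is at (387,199), the lever box at (177,198) with its knob at (168,206). The other trays, small at (272,265) and large at (145,296), are decoys. The scene view agrees. I'll set out towards the tray's rear.

```bash
R='{"linear":[0.3,-0.75,0],"yaw":0.24,"fingers":-1}'; python3 -m crank '[{"linear":[0.03,-0.07,0],"yaw":0.02,"fingers":-1},{"linear":[0.06,-0.15,0],"yaw":0.06,"fingers":-1},{"linear":[0.09,-0.23,0],"yaw":0.1,"fingers":-1},{"linear":[0.12,-0.31,0],"yaw":0.14,"fingers":-1},{"linear":[0.16,-0.39,0],"yaw":0.18,"fingers":-1},{"linear":[0.19,-0.47,0],"yaw":0.22,"fingers":-1},{"linear":[0.22,-0.55,0],"yaw":0.24,"fingers":-1},{"linear":[0.25,-0.63,0],"yaw":0.24,"fingers":-1},{"linear":[0.28,-0.7,0],"yaw":0.24,"fingers":-1},{"linear":[0.3,-0.75,0],"yaw":0.24,"fingers":-1}]' 60
```

```text
clock: 2.7
ee_pos: [0.4098, 0.1825, 0.2318]
orientation: [-180.0, -0.0, 0.7]
force: [-0.1, 0.4, -0.6]
gripper_width: 0.0003
finger_force: 0.0
```

```bash
python3 -m crank '[{"linear":[0.02,-0.06,0],"yaw":0,"fingers":-1},{"linear":[0.04,-0.12,0],"yaw":0,"fingers":-1},{"linear":[0.06,-0.18,-0.03],"yaw":0,"fingers":-1},{"linear":[0.08,-0.24,-0.06],"yaw":0,"fingers":-1},{"linear":[0.1,-0.28,-0.1],"yaw":0,"fingers":-1},{"linear":[0.11,-0.295,-0.13],"yaw":0,"fingers":-1},{"linear":[0.11,-0.295,-0.13],"yaw":0,"fingers":-1},{"linear":[0.11,-0.295,-0.13],"yaw":0,"fingers":-1},{"linear":[0.11,-0.295,-0.13],"yaw":0,"fingers":-1},{"linear":[0.11,-0.295,-0.13],"yaw":0,"fingers":-1}]'
python3 - <<'E'
from h import *
p=look("wrist",["tray_rear","tray","tray_shoes","notch_left","notch_right","station"]); cv2.imwrite("pics/w1.png",p["image"])
E
```

```text
clock: 3.7
ee_pos: [0.4758, 0.0086, 0.1544]
orientation: [-180.0, -0.1, 0.8]
force: [0.4, 0.4, 0.9]
gripper_width: 0.0003
finger_force: 0.0
wrist tray_rear 0.9 [325.7 289.8] [386.4 -36.   38. ]
wrist tray_rear 0.81 [ 69.4 317.7] [323.5 261.5  38. ]
wrist tray_rear 0.68 [293.8 112.2] [548.4  -1.   38. ]
wrist tray 0.7 [ 37.5 319.5] [279.3 360.4   8. ]
wrist tray 0.59 [288.    7.7] [642.5   4.3   8. ]
wrist tray_shoes 0.7 [ 51.7 317.5] [289.8 326.5   8. ]
wrist tray_shoes 0.57 [289.3  59. ] [594.7   2.5   8. ]
wrist notch_left 0.82 [174.9  44.9] [606.2  96.2  35. ]
```

View pics/w1.png

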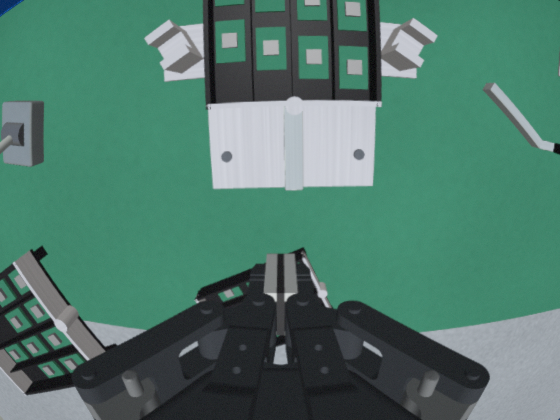

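The boss is at (294,105) and the rail runs along column 293. I'll compute the centre line from the rail edges and the posts.

```bash
python3 - <<'E'
from h import *
st=observe();p=capture("wrist")
for px,z in[((285,188),.02),((302,188),.02),((286,125),.02),((302,125),.02),((294,105),.048),((212,188),.008),((374,185),.008),((208,106),.048),((380,103),.048)]:
    print(px,np.round(at(p,px,z,st)*1000,1))
for n in("notch_left","notch_right"):
    for m in mark_of(n,p): print(n,m["score"],m["pixel"],at(p,m["pixel"],.035,st))
E
```

```text
(285, 188) [480.6   3.8  20. ]
(302, 188) [480.9 -11.3  20. ]
(286, 125) [536.1   3.8  20. ]
(302, 125) [536.4  -9.7  20. ]
(294, 105) [553.8  -1.4  48. ]
(212, 188) [476.6  71.7   8. ]
(374, 185) [481.8 -80.6   8. ]
(208, 106) [553.3  64.2  48. ]
(380, 103) [558.6 -68.3  48. ]
notch_left 0.97 [170.8, 46.9] [0.60415748 0.09856544 0.035     ]
notch_right 0.57 [403.2, 43.8] [ 0.61076159 -0.09122355  0.035     ]
```

```bash
python3 -m crank '[{"linear":[0.02,-0.013,-0.03],"yaw":0.014,"fingers":-1},{"linear":[0.04,-0.013,-0.06],"yaw":0.014,"fingers":-1},{"linear":[0.06,-0.013,-0.1],"yaw":0.014,"fingers":-1},{"linear":[0.06,-0.013,-0.14],"yaw":0.014,"fingers":-1},{"linear":[0.06,-0.013,-0.18],"yaw":0.014,"fingers":-1},{"linear":[0.06,-0.013,-0.2],"yaw":0.014,"fingers":-1},{"linear":[0.06,-0.013,-0.205],"yaw":0.014,"fingers":-1},{"linear":[0.06,-0.013,-0.205],"yaw":0.014,"fingers":-1},{"linear":[0.06,-0.013,-0.205],"yaw":0.014,"fingers":-1},{"linear":[0.06,-0.013,-0.205],"yaw":0.014,"fingers":-1}]'
```

```text
clock: 5.2
ee_pos: [0.5122, 0.0003, 0.0314]
orientation: [-180.0, -0.1, 2.0]
force: [-0.2, 0.7, 0.9]
gripper_width: -0.0002
finger_force: 0.0
```

```bash
python3 -m crank '[{"linear":[0.02,-0.003,-0.002],"yaw":0,"fingers":-1},{"linear":[0.03,-0.003,-0.002],"yaw":0,"fingers":-1},{"linear":[0.045,-0.003,-0.002],"yaw":0,"fingers":-1},{"linear":[0.06,-0.002,-0.002],"yaw":0,"fingers":-1},{"linear":[0.075,-0.002,-0.002],"yaw":0,"fingers":-1},{"linear":[0.09,-0.001,-0.002],"yaw":0,"fingers":-1},{"linear":[0.105,-0.001,-0.002],"yaw":0,"fingers":-1},{"linear":[0.12,0,-0.002],"yaw":0,"fingers":-1},{"linear":[0.135,0,-0.002],"yaw":0,"fingers":-1},{"linear":[0.14,0,-0.002],"yaw":0,"fingers":-1}]'
python3 - <<'E'
from h import *
p=look("wrist",["tray_rear","notch_left","notch_right"]); p=look("top",["tray_rear"]);print(observe()["force"])
E
```

```text
clock: 6.2
ee_pos: [0.5951, -0.0004, 0.0283]
orientation: [180.0, 0.2, 1.9]
force: [-5.8, -0.3, 2.4]
gripper_width: 0.0001
finger_force: 2.7
wrist tray_rear 0.57 [280.  257.7] [607.1   0.   38. ]
wrist tray_rear 0.24 [276.  148.1] [657.5   3.3  38. ]
wrist notch_left 0.58 [ 96.4 248.5] [604.3  96.7  35. ]
wrist notch_right 0.92 [457.5 251. ] [609.4 -93.   35. ]
wrist notch_right 0.5 [273.4 148.6] [656.8   4.4  35. ]
top tray_rear 0.96 [290.9 254.1] [381.2 -37.8  38. ]
[-1.17162819 -0.23405871 -0.73209546]
```

```bash
python3 -m crank '[{"linear":[0.01,0,0],"yaw":0,"fingers":-1},{"linear":[0.02,0,0],"yaw":0,"fingers":-1},{"linear":[0.03,0.001,0],"yaw":0,"fingers":-1},{"linear":[0.04,0.001,0],"yaw":0,"fingers":-1},{"linear":[0.05,0.002,0],"yaw":0,"fingers":-1},{"linear":[0.056,0.002,0],"yaw":0,"fingers":-1},{"linear":[0.062,0.002,0],"yaw":0,"fingers":-1},{"linear":[0.066,0.002,0],"yaw":0,"fingers":-1},{"linear":[0.068,0.002,0],"yaw":0,"fingers":-1},{"linear":[0.07,0.002,0],"yaw":0,"fingers":-1}]'
```

```text
clock: 7.5
ee_pos: [0.6373, 0.0012, 0.029]
orientation: [180.0, 0.0, 2.0]
force: [-4.7, -0.2, 1.1]
gripper_width: 0.0001
finger_force: 2.3
```

```bash
python3 -m crank '[{"linear":[0.002,0,0],"yaw":0,"fingers":-1},{"linear":[0.004,0,0],"yaw":0,"fingers":-1},{"linear":[0.006,0,0],"yaw":0,"fingers":-1},{"linear":[0.008,0,0],"yaw":0,"fingers":-1},{"linear":[0.01,0,0],"yaw":0,"fingers":-1},{"linear":[0.011,0,0],"yaw":0,"fingers":-1},{"linear":[0.012,0,0],"yaw":0,"fingers":-1},{"linear":[0.013,0,0],"yaw":0,"fingers":-1},{"linear":[0.014,0,0],"yaw":0,"fingers":-1},{"linear":[0.014,0,0],"yaw":0,"fingers":-1}]'
```

```text
clock: 8.5
ee_pos: [0.6401, 0.0003, 0.0275]
orientation: [179.9, 0.6, 1.9]
force: [-19.1, 1.1, 5.1]
gripper_width: 0.0003
finger_force: 9.4
```

```bash
python3 -m crank '[{"linear":[-0.02,0,0],"yaw":0,"fingers":-1},{"linear":[-0.05,0,0],"yaw":0,"fingers":-1},{"linear":[-0.08,0,0.03],"yaw":0,"fingers":-1},{"linear":[-0.1,0,0.08],"yaw":0,"fingers":-1},{"linear":[-0.1,0,0.14],"yaw":0,"fingers":-1},{"linear":[-0.1,0,0.2],"yaw":0,"fingers":-1},{"linear":[-0.1,0,0.26],"yaw":0,"fingers":-1},{"linear":[-0.1,0,0.3],"yaw":0,"fingers":-1},{"linear":[-0.1,0,0.3],"yaw":0,"fingers":-1},{"linear":[-0.1,0,0.3],"yaw":0,"fingers":-1}]'
python3 - <<'E'
from h import *
p=look("wrist",["tray_rear","tray","notch_left","notch_right","bar_grip","leg_left","leg_right","bar"]); cv2.imwrite("pics/w2.png",p["image"])
E
```

```text
clock: 9.5
ee_pos: [0.5871, 0.0016, 0.2104]
orientation: [-179.9, -0.3, 2.0]
force: [-0.1, 0.6, -0.4]
gripper_width: 0.0
finger_force: 0.0
wrist tray_rear 0.83 [104. 350.] [325.2 257.8  38. ]
wrist tray_rear 0.55 [285.5 116.9] [653.3  -1.1  38. ]
wrist tray 0.95 [ 66.4 347.3] [276.8 368.    8. ]
wrist tray 0.89 [279.   27.4] [748.1   8.6   8. ]
wrist notch_left 0.66 [186.3 159.6] [608.5  98.5  35. ]
wrist notch_left 0.38 [522.1 234.5] [ 532.7 -322.4   35. ]
wrist notch_right 0.87 [372.9 165. ] [609.4 -92.5  35. ]
wrist bar_grip 0.67 [520.1 231.8] [ 538.7 -311.9   40. ]
wrist leg_left 0.61 [547.9 206. ] [ 563.6 -401.5    0. ]
wrist leg_right 0.72 [454.2 194.4] [ 572.9 -217.2    0. ]
wrist leg_right 0.53 [524.7  88.7] [ 722.4 -313.3    0. ]
wrist bar 0.59 [504.7 222.8] [ 535.9 -315.1    0. ]
```

View pics/w2.png

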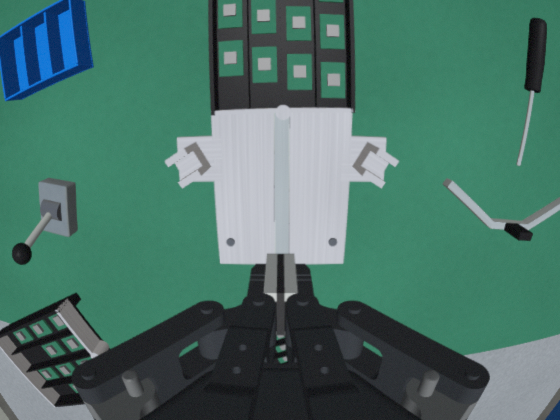

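The boss at (283,115) reads 653 mm, which is home. The bar lies with its legs pointing away from the robot, so it needs about a half turn. I'll go over to the bar.

```bash
python3 -m crank '[{"linear":[-0.02,-0.07,0],"yaw":0,"fingers":-1},{"linear":[-0.04,-0.14,0],"yaw":-0.02,"fingers":0},{"linear":[-0.06,-0.21,0],"yaw":-0.04,"fingers":0.5},{"linear":[-0.08,-0.29,0],"yaw":-0.058,"fingers":0.5},{"linear":[-0.1,-0.37,-0.02],"yaw":-0.058,"fingers":0.5},{"linear":[-0.12,-0.44,-0.04],"yaw":-0.058,"fingers":0.5},{"linear":[-0.14,-0.5,-0.07],"yaw":-0.058,"fingers":0.5},{"linear":[-0.14,-0.523,-0.1],"yaw":-0.058,"fingers":0.5},{"linear":[-0.14,-0.523,-0.1],"yaw":-0.058,"fingers":0.5},{"linear":[-0.14,-0.523,-0.1],"yaw":-0.058,"fingers":0.5}]'
python3 - <<'E'
from h import *
p=look("wrist",["bar_grip","leg_left","leg_right","bar"]); cv2.imwrite("pics/w3.png",p["image"]);print(observe()["qpos"],observe()["ee_pos"])
E
```

```text
clock: 10.95
ee_pos: [0.5016, -0.3128, 0.1488]
orientation: [-180.0, 0.1, -3.1]
force: [0.3, -0.5, 0.2]
gripper_width: 0.0639
finger_force: 0.0
wrist bar_grip 0.7 [278.4 158.2] [ 537.9 -313.4   40. ]
wrist bar_grip 0.53 [380.2 115.4] [ 569.4 -395.5   40. ]
wrist leg_left 0.67 [379.5 115. ] [ 567.4 -407.3    0. ]
wrist leg_right 0.64 [173.3 115.2] [ 577.8 -218.6    0. ]
wrist bar 0.9 [276.2 148.1] [ 539.9 -311.3    0. ]
[-1.29001189e+01  1.64319040e+01 -1.65683707e+01  6.51969288e-03
 -5.69097151e+01  9.99519866e+01] [ 0.50263159 -0.31192184  0.15005086]
```

View pics/w3.png

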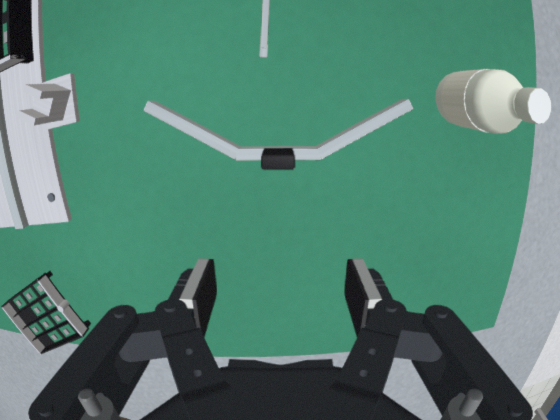

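The grip is at (278,158), in line with the tool's yaw. Descend, grip and look.

```bash
python3 -m crank '[{"linear":[0.03,-0.002,-0.02],"yaw":0,"fingers":0.5},{"linear":[0.06,-0.002,-0.06],"yaw":0,"fingers":0.5},{"linear":[0.06,-0.002,-0.12],"yaw":0,"fingers":0.5},{"linear":[0.06,-0.002,-0.17],"yaw":0,"fingers":0.5},{"linear":[0.06,-0.002,-0.2],"yaw":0,"fingers":0.5},{"linear":[0.06,-0.002,-0.214],"yaw":0,"fingers":0.5},{"linear":[0.06,-0.002,-0.214],"yaw":0,"fingers":0.5},{"linear":[0.06,-0.002,-0.214],"yaw":0,"fingers":0},{"linear":[0.06,-0.002,-0.214],"yaw":0,"fingers":-1},{"linear":[0.06,-0.002,-0.214],"yaw":0,"fingers":-1}]' 80
python3 - <<'E'
from h import *
p=look("wrist",["bar_grip","leg_left","leg_right","bar"]);s=observe();print(s["ee_pos"],s["gripper_width"],s["finger_force"],s["force"])
E
```

```text
clock: 12.2
ee_pos: [0.5388, -0.314, 0.0224]
orientation: [180.0, -0.1, -3.0]
force: [0.6, -0.1, -0.7]
gripper_width: 0.0244
finger_force: 78.5
wrist bar_grip 0.7 [280.5 292. ] [ 536.8 -314.1   40. ]
wrist leg_left 0.82 [442.8 190.7] [ 569.3 -409.9    0. ]
wrist leg_right 0.79 [113.2 195. ] [ 576.8 -218.5    0. ]
wrist leg_right 0.44 [543.5 163.9] [ 585.1 -492.     0. ]
wrist bar 0.97 [281.5 253.5] [ 536.4 -314.7    0. ]
wrist bar 0.47 [541.6 163. ] [ 585.7 -489.9    0. ]
[ 0.53876763 -0.3140497   0.02237342] 0.024290116301115987 79.22670006752014 [-0.37493262  1.59729903  7.10529616]
```

```bash
python3 -m crank '[{"linear":[0,0,0.03],"yaw":0,"fingers":-1},{"linear":[0,0,0.09],"yaw":0,"fingers":-1},{"linear":[0,0,0.16],"yaw":-0.05,"fingers":-1},{"linear":[0,0.02,0.22],"yaw":-0.13,"fingers":-1},{"linear":[0.01,0.05,0.25],"yaw":-0.22,"fingers":-1},{"linear":[0.02,0.09,0.25],"yaw":-0.31,"fingers":-1},{"linear":[0.03,0.13,0.25],"yaw":-0.4,"fingers":-1},{"linear":[0.04,0.17,0.25],"yaw":-0.49,"fingers":-1},{"linear":[0.05,0.21,0.25],"yaw":-0.58,"fingers":-1},{"linear":[0.06,0.25,0.25],"yaw":-0.67,"fingers":-1}]'
python3 - <<'E'
from h import *
s=observe();print(s["ee_pos"],s["orientation"],s["qpos"])
E
```

```text
clock: 13.45
ee_pos: [0.5736, -0.1628, 0.171]
orientation: [-180.0, 0.0, -60.9]
force: [-0.1, -1.6, -2.5]
gripper_width: 0.0243
finger_force: 78.7
[ 0.57361921 -0.16277386  0.17096018] [-1.79979026e+02  1.13072741e-02 -6.09456661e+01] [ 2.90884347e+00  1.58144781e+01 -1.44003676e+01 -2.24445501e-02
 -5.97713107e+01  2.61567858e+01]
```

```bash
python3 -m crank '[{"linear":[0.01,0.03,0],"yaw":-0.08,"fingers":-1},{"linear":[0.02,0.06,0],"yaw":-0.17,"fingers":-1},{"linear":[0.03,0.09,0],"yaw":-0.26,"fingers":-1},{"linear":[0.04,0.12,0],"yaw":-0.35,"fingers":-1},{"linear":[0.05,0.15,0],"yaw":-0.44,"fingers":-1},{"linear":[0.06,0.18,0],"yaw":-0.53,"fingers":-1},{"linear":[0.07,0.21,0],"yaw":-0.62,"fingers":-1},{"linear":[0.08,0.24,0],"yaw":-0.71,"fingers":-1},{"linear":[0.09,0.26,0],"yaw":-0.8,"fingers":-1},{"linear":[0.09,0.27,0],"yaw":-0.86,"fingers":-1}]'
python3 - <<'E'
from h import *
s=observe();print(s["ee_pos"],s["orientation"],s["qpos"])
E
```

```text
clock: 14.45
ee_pos: [0.6282, -0.0007, 0.1707]
orientation: [180.0, 0.0, -134.8]
force: [0.6, 0.0, -2.1]
gripper_width: 0.0243
finger_force: 78.8
[ 0.62816169 -0.00067007  0.17071254] [ 1.79991986e+02  2.27201276e-02 -1.34782727e+02] [ 1.77062286e+01  1.86718902e+01 -1.03149811e+01 -2.01264961e-02
 -6.09966809e+01 -6.24791983e+01]
```

```bash
python3 -m crank '[{"linear":[0.01,0.003,0],"yaw":-0.09,"fingers":-1},{"linear":[0.02,0.005,0],"yaw":-0.18,"fingers":-1},{"linear":[0.025,0.005,0],"yaw":-0.27,"fingers":-1},{"linear":[0.025,0.005,-0.02],"yaw":-0.36,"fingers":-1},{"linear":[0.025,0.005,-0.05],"yaw":-0.44,"fingers":-1},{"linear":[0.025,0.005,-0.08],"yaw":-0.495,"fingers":-1},{"linear":[0.025,0.005,-0.11],"yaw":-0.505,"fingers":-1},{"linear":[0.025,0.005,-0.11],"yaw":-0.505,"fingers":-1},{"linear":[0.025,0.005,-0.11],"yaw":-0.505,"fingers":-1},{"linear":[0.025,0.005,-0.11],"yaw":-0.505,"fingers":-1}]'
python3 - <<'E'
from h import *
s=observe();print(s["ee_pos"],s["orientation"])
b=s["ee_pos"][2]-.0205
p=look("wrist",["notch_left","notch_right","leg_left","leg_right","bar","bar_grip"],dict(leg_left=b,leg_right=b,bar=b,bar_grip=b+.04)); cv2.imwrite("pics/w4.png",p["image"])
E
```

```text
clock: 15.45
ee_pos: [0.6435, 0.0013, 0.106]
orientation: [180.0, 0.1, -177.9]
force: [-0.2, -0.0, -1.3]
gripper_width: 0.0246
finger_force: 78.7
[0.64353711 0.00127537 0.10599673] [ 1.79988728e+02  9.82510540e-02 -1.77881668e+02]
wrist notch_left 0.64 [417.3 168.8] [603.5  97.7  35. ]
wrist notch_right 0.61 [146.3 170. ] [611.6 -95.3  35. ]
wrist leg_left 0.75 [442.3 193.5] [606.8  92.8  85.5]
wrist leg_right 0.92 [115. 194.] [614.  -94.8  85.5]
wrist bar 0.81 [280.9 255.1] [647.    1.8  85.5]
wrist bar_grip 0.79 [279.5 290.9] [644.6   0.9 125.5]
```

View pics/w4.png

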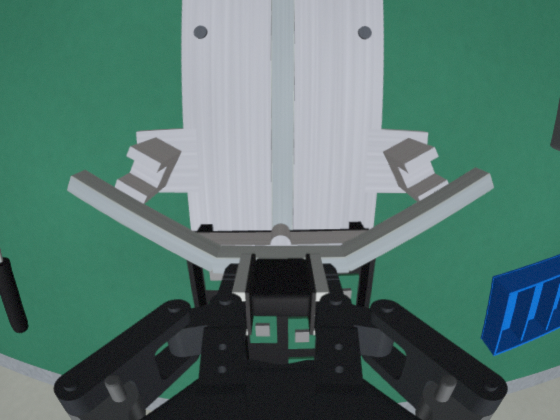

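Viewed with the tool turned round, the legs at (442,193) and (115,194) run parallel to the slots at (417,169) and (146,170). The comparison calls for about -2.5 mm in x and +2.5 mm in y. Then lower to slot entry.

```bash
python3 -m crank '[{"linear":[-0.004,0.004,0],"yaw":0,"fingers":-1},{"linear":[-0.004,0.004,0],"yaw":0,"fingers":-1},{"linear":[-0.004,0.004,-0.01],"yaw":0,"fingers":-1},{"linear":[-0.004,0.004,-0.02],"yaw":0,"fingers":-1},{"linear":[-0.004,0.004,-0.03],"yaw":0,"fingers":-1},{"linear":[-0.004,0.004,-0.038],"yaw":0,"fingers":-1},{"linear":[-0.004,0.004,-0.046],"yaw":0,"fingers":-1},{"linear":[-0.004,0.004,-0.048],"yaw":0,"fingers":-1},{"linear":[-0.004,0.004,-0.048],"yaw":0,"fingers":-1},{"linear":[-0.004,0.004,-0.048],"yaw":0,"fingers":-1}]'
python3 - <<'E'
from h import *
s=observe();print(s["ee_pos"],s["orientation"])
b=s["ee_pos"][2]-.0205
p=look("wrist",["notch_left","notch_right","leg_left","leg_right","bar"],dict(leg_left=b,leg_right=b,bar=b)); cv2.imwrite("pics/w5.png",p["image"][100:280])
E
```

```text
clock: 16.8
ee_pos: [0.6406, 0.0036, 0.0761]
orientation: [-180.0, 0.0, -177.9]
force: [0.2, 0.2, -2.5]
gripper_width: 0.0249
finger_force: 78.7
[0.64062234 0.00359923 0.07609567] [-1.79999589e+02  1.83166006e-02 -1.77916070e+02]
wrist notch_left 0.57 [430.  182.6] [602.9  96.5  35. ]
wrist notch_right 0.6 [126.8 183.5] [610.4 -94.5  35. ]
wrist leg_left 0.78 [440.9 191.4] [602.8  93.9  55.6]
wrist leg_right 0.65 [116.5 195.3] [611.8 -91.6  55.6]
wrist bar 0.94 [280.2 249. ] [640.2   3.6  55.6]
wrist bar 0.55 [279.9 292.3] [669.5   4.4  55.6]
```

View pics/w5.png

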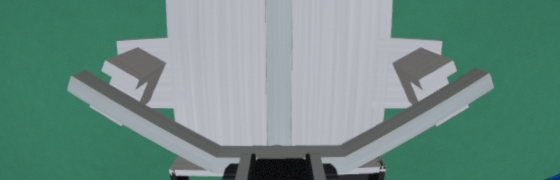

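Both legs sit over their slots and the picture is symmetric. Lower in.

```bash
python3 -m crank '[{"linear":[0,0,-0.005],"yaw":0,"fingers":-1},{"linear":[0,0,-0.01],"yaw":0,"fingers":-1},{"linear":[0,0,-0.015],"yaw":0,"fingers":-1},{"linear":[0,0,-0.019],"yaw":0,"fingers":-1},{"linear":[0,0,-0.023],"yaw":0,"fingers":-1},{"linear":[0,0,-0.027],"yaw":0,"fingers":-1},{"linear":[0,0,-0.03],"yaw":0,"fingers":-1},{"linear":[0,0,-0.033],"yaw":0,"fingers":-1},{"linear":[0,0,-0.034],"yaw":0,"fingers":-1},{"linear":[0,0,-0.034],"yaw":0,"fingers":-1}]'
```

```text
clock: 18.1
ee_pos: [0.6408, 0.0036, 0.0571]
orientation: [-180.0, 0.1, -177.9]
force: [-3.3, 0.3, 9.8]
gripper_width: 0.0244
finger_force: 80.4
```

It is seated: underside at about 34.7 mm with contact force. Release and lift.

```bash
python3 -m crank '[{"linear":[0,0,0],"yaw":0,"fingers":0},{"linear":[0,0,0],"yaw":0,"fingers":0.2},{"linear":[0,0,0],"yaw":0,"fingers":0.2},{"linear":[0,0,0],"yaw":0,"fingers":0.2},{"linear":[0,0,0.02],"yaw":0,"fingers":0.2},{"linear":[0,0,0.06],"yaw":0,"fingers":0.2},{"linear":[0,0,0.12],"yaw":0,"fingers":0.2},{"linear":[0,0,0.18],"yaw":0,"fingers":0.2},{"linear":[0,0,0.23],"yaw":0,"fingers":0.2},{"linear":[0,0,0.23],"yaw":0,"fingers":0.2}]'
python3 - <<'E'
from h import *
b=.035
p=look("wrist",["notch_left","notch_right","leg_left","leg_right","bar","tray_rear"],dict(leg_left=b,leg_right=b,bar=b)); cv2.imwrite("pics/w6.png",p["image"])
q=look("scene",["start_lever_base","start_lever_tip"]);q=look("top",["start_lever_base","start_lever_tip","bar"],dict(bar=b))
E
```

```text
clock: 19.1
ee_pos: [0.6431, 0.0038, 0.1999]
orientation: [179.9, 0.5, -177.9]
force: [0.5, 0.7, -0.3]
gripper_width: 0.0511
finger_force: 0.0
wrist notch_left 0.89 [376.6 148. ] [604.6  97.1  35. ]
wrist notch_right 0.8 [179.5 147.1] [610.6 -96.1  35. ]
wrist notch_right 0.29 [376.8 146.8] [603.4  97.2  35. ]
wrist leg_left 0.68 [373.2 145.7] [602.6  93.4  35. ]
wrist leg_right 0.93 [178.5 148.8] [612.3 -97.2  35. ]
wrist bar 0.57 [279.8 176.2] [637.5   3.4  35. ]
wrist bar 0.44 [181.1 148.3] [611.8 -94.5  35. ]
wrist tray_rear 0.73 [ 48.  226.3] [ 704.6 -281.3   38. ]
wrist tray_rear 0.62 [280.6 192.5] [653.2   4.7  38. ]
scene start_lever_base 0.87 [349.2 198.5] [544.4 311.1   0. ]
scene start_lever_tip 0.43 [345.2 179.4] [528.8 294.5  92. ]
top bar 0.71 [276.4 166. ] [634.6   2.4  35. ]
```

View pics/w6.png

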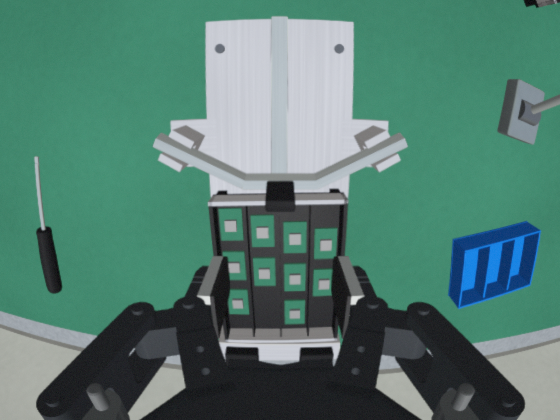

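The bar lies in both slots at (182,148) and (377,147), in front of the tray's rear wall. Now the lever.

```bash
python3 -m crank '[{"linear":[0,0.04,0.02],"yaw":0,"fingers":-1},{"linear":[0,0.1,0.04],"yaw":0,"fingers":-1},{"linear":[0,0.17,0.05],"yaw":0,"fingers":-1},{"linear":[-0.01,0.24,0.05],"yaw":0,"fingers":-1},{"linear":[-0.02,0.31,0.05],"yaw":0,"fingers":-1},{"linear":[-0.03,0.38,0.05],"yaw":0,"fingers":-1},{"linear":[-0.04,0.44,0.05],"yaw":0,"fingers":-1},{"linear":[-0.05,0.47,0.05],"yaw":0,"fingers":-1},{"linear":[-0.05,0.47,0.05],"yaw":0,"fingers":-1},{"linear":[-0.05,0.47,0.05],"yaw":0,"fingers":-1}]'
python3 - <<'E'
from h import *
p=look("wrist",["start_lever_base","start_lever_tip"]); cv2.imwrite("pics/w7.png",p["image"])
st=observe();print(st["ee_pos"])
m=[m["pixel"] for m in mark_of("start_lever_base",p)][:1]
E
```

```text
clock: 20.8
ee_pos: [0.6102, 0.2855, 0.2234]
orientation: [-180.0, -0.0, -177.9]
force: [-0.0, -0.5, -0.1]
gripper_width: 0.0001
finger_force: 0.0
wrist start_lever_base 0.89 [289.4 114.2] [545.3 293.3   0. ]
wrist start_lever_tip 0.86 [301.5  83.4] [514.6 299.5  92. ]
[0.61073881 0.28437797 0.22364121]
```

View pics/w7.png

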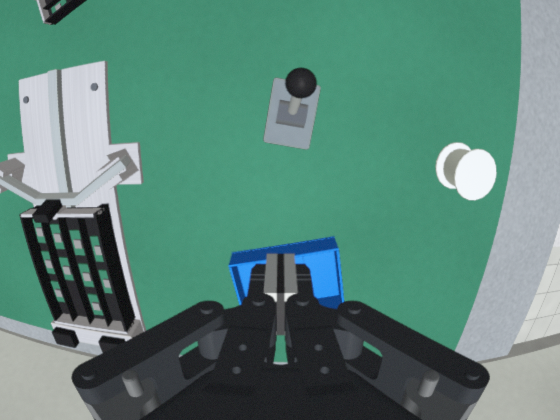

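The knob is at (301,83) and the box at (291,113), with its long axis pointing down the picture. The throw direction is about +x, at -11 degrees. I'll go behind the knob and down.

```bash
python3 -m crank '[{"linear":[-0.04,0.01,0],"yaw":0,"fingers":-1},{"linear":[-0.09,0.02,0],"yaw":0,"fingers":-1},{"linear":[-0.15,0.03,0],"yaw":0,"fingers":-1},{"linear":[-0.21,0.035,0],"yaw":0,"fingers":-1},{"linear":[-0.235,0.035,0],"yaw":0,"fingers":-1},{"linear":[-0.235,0.035,-0.06],"yaw":0,"fingers":-1},{"linear":[-0.235,0.035,-0.13],"yaw":0,"fingers":-1},{"linear":[-0.235,0.035,-0.2],"yaw":0,"fingers":-1},{"linear":[-0.235,0.035,-0.24],"yaw":0,"fingers":-1},{"linear":[-0.235,0.035,-0.24],"yaw":0,"fingers":-1}]'
```

```text
clock: 22.0
ee_pos: [0.4683, 0.3041, 0.0762]
orientation: [-179.7, -0.3, -178.0]
force: [-1.0, -0.7, 0.2]
gripper_width: -0.0001
finger_force: 0.0
```

```bash
python3 -m crank '[{"linear":[0.02,-0.006,0],"yaw":0,"fingers":-1},{"linear":[0.04,-0.01,0],"yaw":0,"fingers":-1},{"linear":[0.06,-0.013,0],"yaw":0,"fingers":-1},{"linear":[0.08,-0.017,0],"yaw":0,"fingers":-1},{"linear":[0.1,-0.021,0],"yaw":0,"fingers":-1},{"linear":[0.115,-0.025,0],"yaw":0,"fingers":-1},{"linear":[0.125,-0.028,0],"yaw":0,"fingers":-1},{"linear":[0.135,-0.03,0],"yaw":0,"fingers":-1},{"linear":[0.142,-0.03,0],"yaw":0,"fingers":-1},{"linear":[0.145,-0.03,0],"yaw":0,"fingers":-1}]'
```

```text
clock: 23.0
ee_pos: [0.5565, 0.2884, 0.0793]
orientation: [-180.0, -0.0, -177.9]
force: [-0.2, -0.1, 0.8]
gripper_width: -0.0
finger_force: 0.5
```

```bash
python3 -m crank '[{"linear":[0.003,0,0],"yaw":0,"fingers":-1},{"linear":[0.006,-0.001,0],"yaw":0,"fingers":-1},{"linear":[0.009,-0.001,0],"yaw":0,"fingers":-1},{"linear":[0.012,-0.002,0],"yaw":0,"fingers":-1},{"linear":[0.014,-0.002,0],"yaw":0,"fingers":-1},{"linear":[0.016,-0.003,0],"yaw":0,"fingers":-1},{"linear":[0.018,-0.003,0],"yaw":0,"fingers":-1},{"linear":[0.018,-0.003,0],"yaw":0,"fingers":-1},{"linear":[0.018,-0.003,0],"yaw":0,"fingers":-1},{"linear":[0.018,-0.003,0],"yaw":0,"fingers":-1}]'
python3 - <<'E'
from h import *
look("wrist",["start_lever_base","start_lever_tip"]);look("top",["start_lever_base","start_lever_tip"]);print(observe()["force"],observe()["ee_pos"])
E
```

```text
clock: 24.0
ee_pos: [0.5584, 0.2877, 0.0788]
orientation: [-180.0, -0.7, -177.9]
force: [-40.4, 12.6, 19.0]
gripper_width: -0.0001
finger_force: 20.4
wrist start_lever_base 0.82 [292.2 194.9] [542.9 295.7   0. ]
wrist start_lever_tip 0.55 [290.3 196. ] [516.8 290.4  92. ]
top start_lever_base 0.53 [180.2 201.4] [536.8 288.3   0. ]
top start_lever_tip 0.18 [307.3 174. ] [600.4 -82.7  92. ]
[-41.0900154   13.43276441  19.45108924] [0.55844762 0.28776207 0.07885099]
```

The lever is against its stop at x = 558 mm, as predicted. Back off, rise and check.

```bash
python3 -m crank '[{"linear":[-0.02,0.003,0],"yaw":0,"fingers":-1},{"linear":[-0.05,0.01,0],"yaw":0,"fingers":-1},{"linear":[-0.1,0.02,0],"yaw":0,"fingers":-1},{"linear":[-0.14,0.02,0.03],"yaw":0,"fingers":-1},{"linear":[-0.14,0.02,0.1],"yaw":0,"fingers":-1},{"linear":[-0.14,0.02,0.17],"yaw":0,"fingers":-1},{"linear":[-0.14,0.02,0.24],"yaw":0,"fingers":-1},{"linear":[-0.14,0.02,0.3],"yaw":0,"fingers":-1},{"linear":[-0.14,0.02,0.3],"yaw":0,"fingers":-1},{"linear":[-0.14,0.02,0.3],"yaw":0,"fingers":-1}]'
python3 - <<'E'
from h import *
look("scene",["start_lever_base","start_lever_tip"])
p=look("top",["start_lever_base","start_lever_tip","bar","tray","tray_rear"],dict(bar=.035))
cv2.imwrite("pics/end.png",cv2.resize(p["image"][70:230,80:400],None,fx=2.5,fy=2.5))
E
```

```text
clock: 25.3
ee_pos: [0.4834, 0.2993, 0.2607]
orientation: [179.9, 0.1, -177.9]
force: [-1.3, -0.6, -0.4]
gripper_width: 0.0003
finger_force: 0.0
scene start_lever_base 0.82 [347.7 202.1] [554.1 292.7   0. ]
top start_lever_base 0.95 [180.5 200.4] [539.8 287.4   0. ]
top start_lever_tip 0.55 [171.3 182.6] [578.4 288.8  92. ]
top start_lever_tip 0.39 [441.4 185.5] [ 567.  -448.1   92. ]
top start_lever_tip 0.15 [276.7 130.1] [7.233e+02 5.000e-01 9.200e+01]
top bar 0.96 [277.  165.1] [637.2   0.7  35. ]
top tray 0.88 [272.3 263.6] [353.1  15.7   8. ]
top tray 0.65 [278.2 129.8] [749.5  -3.    8. ]
top tray 0.63 [152.  294.2] [266.9 363.1   8. ]
top tray_rear 0.88 [187.5 274.7] [324.7 254.1  38. ]
top tray_rear 0.81 [275.4 160.2] [650.9   5.2  38. ]
top tray_rear 0.73 [292.9 256.3] [374.9 -43.4  38. ]
```

View pics/end.png

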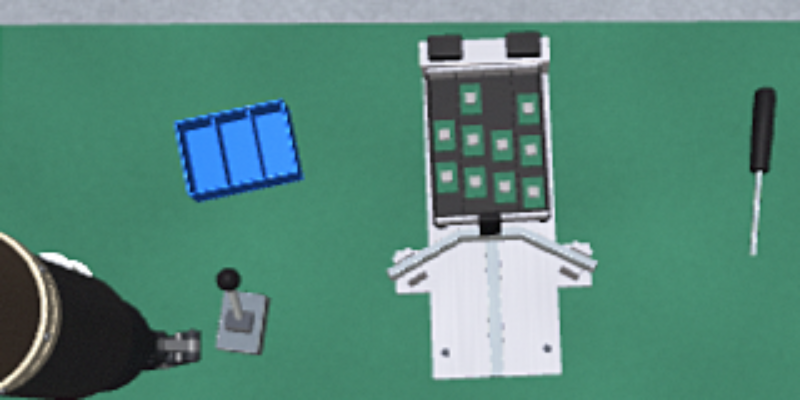

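The tray sits on the stop and the bar is in its slots. The lever is over, with its knob at (228,279). I'll check its angle numerically.

```bash
python3 - <<'E'
from h import *
p=capture("top")
for im in (cv2.imread("pics/top.png"),p["image"]):
    g=im[170:225,155:195].max(2)<50; g=cv2.morphologyEx(g.astype('uint8'),cv2.MORPH_OPEN,np.ones((3,3)))
    n,l,s,c=cv2.connectedComponentsWithStats(g)
    for i in range(1,n): print(s[i,4],c[i]+[155,170],np.round(at(p,c[i]+[155,170],.092)*1000,1))
st=observe();w=capture("wrist")
for n in("start_lever_base","start_lever_tip"):
    for m in mark_of(n,w)[:2]: print(n,m,at(w,m["pixel"],Z[n],st))
E
```

```text
49 [166.81632653 206.2244898 ] [513.6 299.8  92. ]
53 [171.1509434  181.88679245] [580.4 289.3  92. ]
start_lever_base {'pixel': [276.0, 207.5], 'score': 0.71} [0.54105951 0.29523162 0.        ]
start_lever_base {'pixel': [420.0, 244.1], 'score': 0.39} [0.59037303 0.50719923 0.        ]
```

```bash
python3 -m crank '[{"linear":[0.04,-0.01,0],"yaw":0,"fingers":-1},{"linear":[0.1,-0.02,0],"yaw":0,"fingers":-1},{"linear":[0.16,-0.02,0],"yaw":0,"fingers":-1},{"linear":[0.21,-0.02,0],"yaw":0,"fingers":-1},{"linear":[0.25,-0.02,0],"yaw":0,"fingers":-1},{"linear":[0.27,-0.02,0],"yaw":0,"fingers":-1},{"linear":[0.27,-0.02,0],"yaw":0,"fingers":-1},{"linear":[0.27,-0.02,0],"yaw":0,"fingers":-1},{"linear":[0.27,-0.02,0],"yaw":0,"fingers":-1},{"linear":[0.27,-0.02,0],"yaw":0,"fingers":-1}]'
python3 - <<'E'
from h import *
st=observe();w=capture("wrist");print(st["ee_pos"])
for n in("start_lever_base","start_lever_tip"):
    for m in mark_of(n,w)[:2]: print(n,m,at(w,m["pixel"],Z[n],st))
g=(w["image"].max(2)<40).astype('uint8');g[260:]=0;g[:,:200]=0
n,l,s,c=cv2.connectedComponentsWithStats(cv2.morphologyEx(g,cv2.MORPH_OPEN,np.ones((7,7))))
for i in range(1,n): print(s[i],c[i],at(w,c[i],.092,st))
E
```

```text
clock: 26.95
ee_pos: [0.6445, 0.2871, 0.2602]
orientation: [180.0, 0.0, -177.9]
force: [-0.8, 0.4, -0.4]
gripper_width: -0.0002
finger_force: 0.0
[0.6445302  0.28707193 0.26022418]
start_lever_base {'pixel': [290.3, 85.9], 'score': 0.8} [0.54643386 0.29592494 0.        ]
start_lever_tip {'pixel': [282.5, 119.8], 'score': 0.83} [0.58291025 0.28709898 0.092     ]
```

The knob is 37.5 mm past the box centre (38.4 mm is full throw), so the lever is right over. Hand in.

```bash
python3 -c "
from rig import close_job; print(close_job())"
```

```text
the job is handed in; nothing more can be done
None
```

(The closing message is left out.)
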